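Put the seasonings back where they belong

TASK

Put the seasonings back in their holders: stand the three spice jars in the spice rack, one in each square bay, and stand the pepper mill in the wide round well and the salt shaker in the narrow round well of the cruet stand. Never let any of them tip over, and leave each one upright, resting on the bottom of its own place, with the gripper clear.

Things in the scene. Friction and masses are not known exactly. Their poses are not given: they have to be found in the camera images.
- spice_jar_1: spice jar: a clear glass cylinder 42 mm across with a paper label and a ribbed round cap (45 mm across, z 85 to 106), 106 mm tall overall, 0.11 kg, standing upright. Origin: centre of its underside; z up. One of three jars of the same shape and size (labels differ); any of them may go in any bay of the spice rack.
- spice_jar_2: spice jar: a clear glass cylinder 42 mm across with a paper label and a ribbed round cap (45 mm across, z 85 to 106), 106 mm tall overall, 0.11 kg, standing upright. Origin: centre of its underside; z up. One of three jars of the same shape and size (labels differ); any of them may go in any bay of the spice rack.
- spice_jar_3: spice jar: a clear glass cylinder 42 mm across with a paper label and a ribbed round cap (45 mm across, z 85 to 106), 106 mm tall overall, 0.11 kg, standing upright. Origin: centre of its underside; z up. One of three jars of the same shape and size (labels differ); any of them may go in any bay of the spice rack.
- salt_shaker: salt shaker: small clear shaker of white salt with a rounded grey perforated top, 90 mm tall, 0.10 kg, upright; 44 mm across up to about z = 70 (grips as a round 42 to 44 mm at z = 55 to 65), the top above it 34 mm across. Origin: centre of its underside, z up.
- pepper_mill: pepper mill: a tall turned dark-brown wooden mill, 170 mm tall; body up to 58 mm across (z 0 to 122), round head about 50 mm across (z 123 to 159) and a 12 mm metal button on top; 0.18 kg, standing upright; the head does not turn. Best gripped by the head at about z = 140. Origin: centre of its underside; z up.
- spice_rack: spice rack: low open wooden box, fixed, 75 mm (x) by 213 mm (y), 38 high, with three square bays in a row along its own y: each 63 x 63 mm inside, floor 9 mm above the worktop, centres at x = 0 and y = -69, 0, +69 mm; walls and partitions 6 mm thick. Origin: centre of its underside, z up. Turned up to 15 degrees either way about the vertical.
- cruet_stand: cruet stand: wooden block, fixed, 92 mm (x) by 196 mm (y), 34 high, with two round wells at x = 0, 26 mm deep, floors 8 mm above the worktop: the wide well, 78 mm across, at y = +46 mm (pepper mill); the narrow well, 62 mm across, at y = -54 mm (salt shaker). Origin: centre of its underside, z up. Turned up to 15 degrees either way about the vertical.
Things that resemble listed ones, but are neither listed nor needed, are in the scene too. Leave any blue look-alike of the salt_shaker alone.

How it is judged:
By the outcome, as a careful person would: the job done as asked, in the order asked, and still so for the second after the job is handed in, with the robot touching nothing.
It also fails if it takes over 118 s, if anything falls off the work surface, if the arm or the gripper's body presses on something with over 40 N, if the wrist force passes 120 N, or if a joint passes its speed limit or range.

ROBOT

A 6-joint arm with a two-finger parallel gripper is mounted at the origin on the work surface; the furniture and walls round the work are solid. World frame = base frame: x ahead of the robot, y to its left, z up, the work surface at z = 0. Lengths are in mm, angles in rad, forces in N, time in s.
With the tool pointing down it reaches from about 300 to 775 mm from the base axis. Payload 14.6 kg.
Tool frame: the origin (TCP) lies between the finger pads; the fingertips stand manip.tip_reach ahead of it and the grasp point (between the pads) lies 5 mm behind it (manip.tip_reach is the distance from the TCP to the fingertips, in mm); z points along the fingers, y is the line along which they close (so a half turn about z gives the same grasp; the last joint's range is limited). The gripper opens to 94 mm and grips with 3 to 60 N. Pads are 16 mm wide; open, the fingers measure 119 mm over their backs; the gripper's body (75 mm by 177 mm) begins 78 mm behind the grasp point.
Start: joints at [1.07, 0.3, 1.521, -0, 1.321, -0.067], TCP at [231.173, 499.047, 219.446] pointing down, gripper open.
Joint ranges: [-3.03, 3.03], [-0.79, 2.21], [0.23, 2.52], [-1.04, 4.18], [0, 3.07], [-2.55, 2.55]. Speed limits (rad/s): [2.22, 2.22, 2.57, 3.14, 3.14, 3.14].

INTERFACE

Orientations are given as [roll, pitch, yaw] about the fixed x, y, z axes, in that order (R = Rz(yaw) Ry(pitch) Rx(roll)).
In Python, from cell import manip gives the robot as it stands. The module is installed in compiled form; this text tells all that it offers.
- The arm moves only by the shell command python3 -m creep 'ROWS' [FORCE]. ROWS is JSON, a list of rows, each a list of 3 entries, a list of its own where there are three numbers: the opening, from -1 (shut) to 1 (fully open), then the shift along the tool's x, y, z in cm, then the turn about the tool's z in units of 5 degrees (1.0 is 5 degrees). In form: [[grip, [tx, ty, tz], roll], ...]. A call has 1 to 12 rows; each row is the pose to reach, as a shift and turn from the pose commanded when the call began, along the tool's axes at that moment; what a row does not reach only later rows make up. A row lasts 1/10 s, in which the tool goes at most 50 mm and 8.59 degrees, less where a joint would pass 70% of its speed; a pose out of reach is approached as far as the arm can. A call with a gripper value outside its range is refused whole. The fingers move at their own pace and stop on an object; FORCE is the grip in N (left out, the last holds). Time passes only in rows, so rows that repeat a pose let the fingers close. It gives the time, the measured TCP pose, the force, the opening and the grip force at its end, in the units of the state.
- manip.read_state(): the state, without advancing time (a new reading comes with each control period).
- manip.camera(name): name is "scene" or "top" or "wrist"; returns the picture (384x512x3 uint8, red, green, blue); there is no depth.
- manip.camera_params(name): a dict with "fovy" (degrees; the focal length in pixels is half the picture's height over the tangent of half this angle, whatever the lens; pixels are square), "cx", "cy" (the principal point, pixels), "origin" and "attitude" of the camera in the world. Camera axes: x right, y down, z forward; pixel columns grow to the right and rows downward; lengths in mm; the calibration is good to about 2 mm. A picture is of the moment at which its call begins: read the wrist's pose just before it. camera_params takes no time and is no camera call; for the wrist camera it gives the pose at the moment of the call.
- manip.sign_off(): hands the job in; it is judged then, once.
The state is a dict: "clock": time; "joints": joint angles; "qd": joint speeds; "effort": joint torques, N m; "eef_pos": TCP position; "eef_rot": TCP orientation; "wrist_force": force on the tool from outside, world axes, zero at the start; "moment": the same for the moment, N m; "finger_gap": finger opening in mm; "finger_force": force on a finger pad.
Only numpy, scipy, OpenCV 4.12 (cv2) and the standard library are available. Lean on these libraries where they do the work, as an engineer would, in place of code of your own. Each camera call takes 0.05 s, during which the arm holds its last target. There are 200 camera calls.

## Working session

There is one attempt and no reset: what is moved stays moved. The work goes in short steps, Python scripts to look and compute and a shell command to move; the robot and the scene stay as the last step left them, time stands still between calls to the robot, and variables do not carry over. Pictures are saved under pics/ and viewed, at most 17 in all, crops included, and the job is handed in when it is done.

```bash
mkdir -p pics
python3 - <<'E'
from cell import manip
import cv2
print(manip.read_state(), manip.tip_reach)
for n in("top","scene"):
    print(n,manip.camera_params(n))
    cv2.imwrite(f"pics/{n}0.png",cv2.resize(manip.camera(n)[:,:,::-1],(800,600),interpolation=cv2.INTER_CUBIC))
print(manip.camera_params("wrist"))
E
```

```text
{'clock': 0.0, 'joints': array([ 1.07042912e+00,  3.00473200e-01,  1.52155616e+00,  4.94994336e-05,
        1.32066767e+00, -6.66172461e-02]), 'qd': array([-0.00031072,  0.00076003, -0.00050641, -0.0004739 , -0.00080822,
        0.00109002]), 'effort': array([ 8.16944539e-04, -5.31816816e+01, -3.52743316e+01,  7.08862580e-02,
        2.44090625e-02, -9.33171577e-05]), 'eef_pos': array([231.04261754, 498.86755533, 218.89570377]), 'eef_rot': array([-3.14049392e+00, -1.21355237e-04,  2.70783035e+00]), 'wrist_force': array([ 0.87388594, -0.66468511, -1.37102645]), 'moment': array([0.02261574, 0.00567771, 0.00317903]), 'finger_force': 0.0, 'finger_gap': 94.21477259900443} 14.0
top {'fovy': 47.31987823081274, 'cx': 249.78452144067919, 'cy': 192.80729219401775, 'origin': array([ 276.00163363,  -68.57834598, 1060.66050502]), 'attitude': array([-2.92991920e+00,  1.31410744e-03, -1.61695675e+00])}
scene {'fovy': 44.01355945451415, 'cx': 253.48036394166837, 'cy': 187.368752433859, 'origin': array([  12.43696617, -869.63980141,  856.02202519]), 'attitude': array([-2.29236373, -0.01528236, -0.53261711])}
{'fovy': 62.003911669935896, 'cx': 255.21729338216755, 'cy': 188.7869111590561, 'origin': array([159.86913527, 531.99670527, 384.55169003]), 'attitude': array([2.86720251e+00, 1.06955992e-03, 1.13691564e+00])}
```

View pics/top0.png

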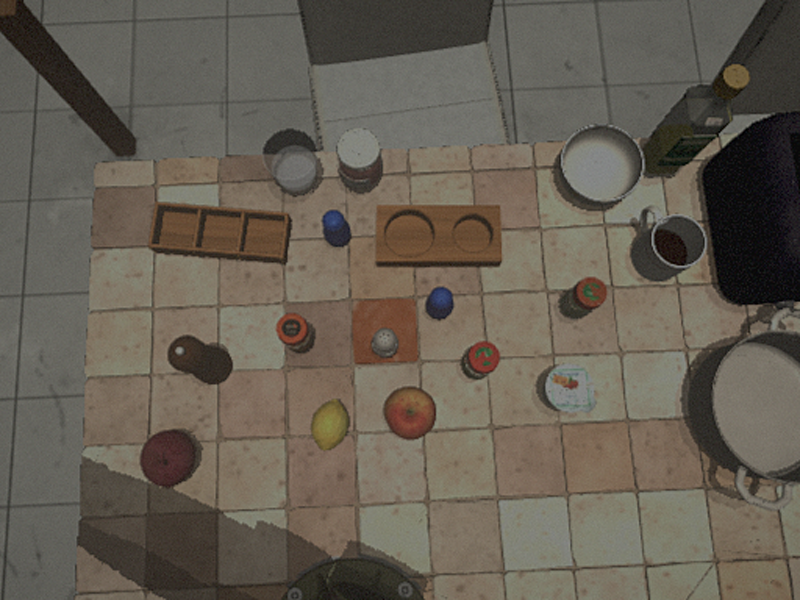

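View pics/scene0.png

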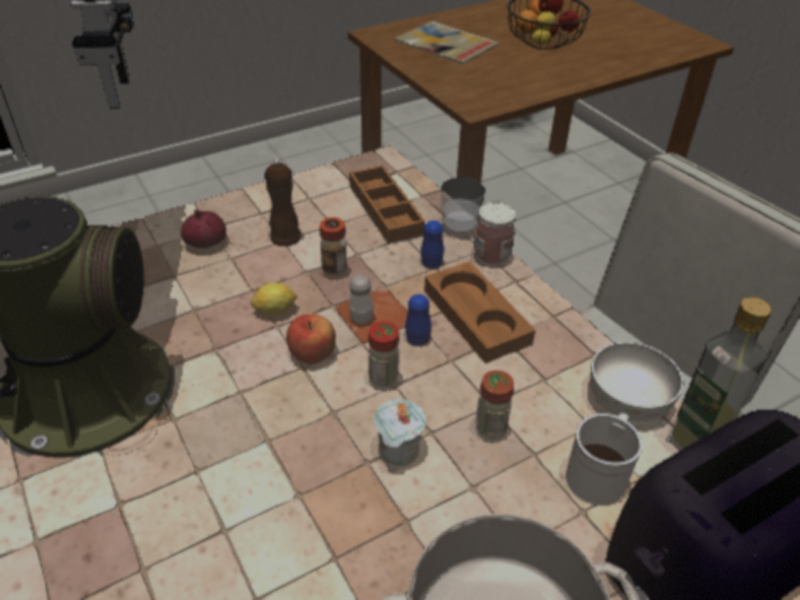

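The top view shows jar caps at (294,328), (484,356) and (590,292), salt at (385,341) and the mill button at (178,352). The rack is at upper left. The cruet stand has its wide well at (409,233) and its narrow one at (473,235). Two blue look-alikes are at (335,228) and (440,302).

```bash
cat > h.py <<'E'
from cell import manip
import numpy as np, json
from scipy.spatial.transform import Rotation as R
def ray(n,p,s=1.5625):
    c=manip.camera_params(n); f=192/np.tan(np.radians(c["fovy"])/2)
    u,v=(np.array(p)+.5)/s-.5
    return c["origin"],R.from_euler("xyz",c["attitude"]).as_matrix()@[(u-c["cx"])/f,(v-c["cy"])/f,1]
def atz(n,p,z,s=1.5625):
    o,d=ray(n,p,s); return (o+d*(z-o[2])/d[2]).round(1)
def tri(p,q,s=1.5625):
    (a,d),(b,e)=ray("top",p,s),ray("scene",q,s)
    t=np.linalg.lstsq(np.c_[d,-e],b-a,rcond=None)[0]
    return ((a+d*t[0]+b+e*t[1])/2).round(1), np.linalg.norm(a+d*t[0]-b-e*t[1]).round(1)
def to(x,y,z,yawdeg):
    """z = grasp point height (5 mm behind TCP); prints shift (cm) and roll units"""
    s=manip.read_state(); M=R.from_euler("xyz",s["eef_rot"])
    d=M.inv().apply(np.array([x,y,z-5])-s["eef_pos"])/10
    dy=(yawdeg-np.degrees(s["eef_rot"][2])+90)%180-90
    print("shift",d.round(2),"roll",round(-dy/5,2),"J6",s["joints"][5].round(2),"t",s["clock"].round(1),"F",s["wrist_force"].round(1),"gap",round(s["finger_gap"],1))
E
python3 - <<'E'
from h import *
for k,p,q,z in [("j1",(294,328),(333,225),106),("j2",(484,356),(383,331),106),("j3",(590,292),(497,381),106),("salt",(385,339),(360,283),90),("mill",(178,352),(279,166),170)]:
    print(k,atz("top",p,z),atz("scene",q,z),tri(p,q))
r=np.array([atz("top",p,38) for p in [(153,203),(291,213),(287,262),(150,249)]])
c=np.array([atz("top",p,34) for p in [(377,206),(500,206),(501,264),(377,265)]])
for k,v in (("rack",r),("cruet",c)):
    e=v[0]-v[1]+v[3]-v[2]; print(k,v[:,:2].tolist(),v.mean(0),"yaw",np.degrees(np.arctan2(-e[0],e[1])))
print("wells",atz("top",(409.5,233),34),atz("top",(473,234),34))
print("matcheck",tri((354,362),(338,312)),tri((417,362),(375,345)))
print("tall: glass", tri((291,152),(463,190)),"whitelid",tri((357,147),(497,214)))
to(300,0,300,90)
E
```

```text
j1 [449.1  61.4 106. ] [450.4  63.4 106. ] (array([449. ,  61.1, 107.9]), np.float64(0.6))
j2 [ 396.9 -204.   106. ] [ 396.3 -203.   106. ] (array([ 396.4, -203.8,  106.7]), np.float64(0.9))
j3 [ 481.7 -362.3  106. ] [ 482.3 -363.2  106. ] (array([ 482.2, -362.7,  105.4]), np.float64(0.8))
salt [429.9 -66.4  90. ] [426.8 -76.3  90. ] (array([431.7, -66.5,  80.6]), np.float64(0.4))
mill [412.6 205.1 170. ] [409.7 183.4 170. ] (array([417.3, 209.5, 153.3]), np.float64(4.3))
rack [[671.8, 289.6], [645.0, 72.4], [565.5, 79.8], [596.4, 292.2]] [619.675 183.5    38.   ] yaw -7.649673295099912
cruet [[651.8, -63.1], [642.7, -257.3], [548.0, -251.3], [555.4, -59.1]] [ 599.475 -157.7     34.   ] yaw -2.4451510666470733
wells [ 604.8 -112.1   34. ] [ 598.6 -211.4   34. ]
matcheck (array([413.2, -16. , -15.2]), np.float64(1.9)) (array([ 417.4, -118.8,  -10.4]), np.float64(22.0))
tall: glass (array([722.6,  64.3,  89.3]), np.float64(3.4)) whitelid (array([724. , -37. ,  96.3]), np.float64(0.9))Traceback (most recent call last):
  File "<stdin>", line 11, in <module>
  File "h.py", line 19, in to
    print("shift",d.round(2),"roll",round(-dy/5,2),"J6",s["joints"][5].round(2),"t",s["clock"].round(1),"F",s["wrist_force"].round(1),"gap",round(s["finger_gap"],1))
                                                                                    ^^^^^^^^^^^^^^^^
AttributeError: 'float' object has no attribute 'round'
```

```bash
sed -i 's/s\["clock"\].round(1)/round(float(s["clock"]),1)/' h.py
python3 - <<'E'
from h import *
import cv2
def proj(n,P):
    c=manip.camera_params(n); f=192/np.tan(np.radians(c["fovy"])/2)
    x=R.from_euler("xyz",c["attitude"]).as_matrix().T@(np.array(P)-c["origin"]); return (x[:2]/x[2]*f+[c["cx"],c["cy"]]).round(1)
im={n:manip.camera(n)[:,:,::-1] for n in("top","scene")}
tiles=[]
for n,(x,y) in [("top",(95,200)),("top",(215,190)),("scene",(145,95)),("scene",(195,155))]:
    t=cv2.resize(im[n][y:y+75,x:x+100],(400,300),interpolation=cv2.INTER_CUBIC)
    t=cv2.convertScaleAbs(t,alpha=1.6); tiles.append(t)
cv2.imwrite("pics/z.png",np.vstack([np.hstack(tiles[:2]),np.hstack(tiles[2:])]))
for P in [(412.6,205,170),(412.6,205,0),(430,-66.4,90),(430,-66.4,0)]: print(proj("top",P),proj("scene",P))
to(300,0,300,90)
E
```

```text
[113.8 225.1] [176.1 102.1]
[135.1 234.8] [181.4 151.9]
[246.2 216.8] [229.5 178.3]
[246.6 222.5] [230.1 204.5]
shift [-27.22 -42.38  -7.56] roll 13.03 J6 -0.07 t 0.2 F [-0.6 -0.3  0.2] gap 93.8
```

View pics/z.png

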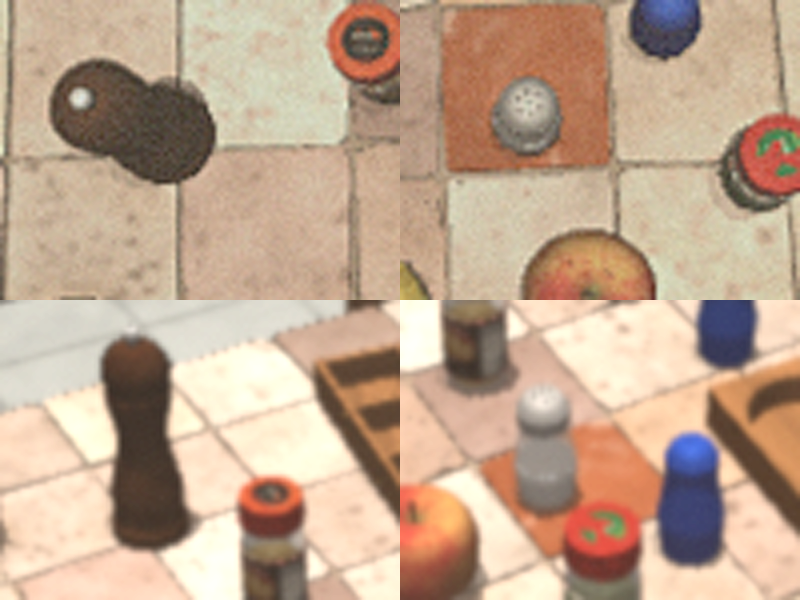

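Run:
```python
from h import *
print(tri((115.25,224.25),(177.75,102.5),1),tri((246.7,215.7),(230.8,177),1))
to(449.3,61.4,220,82.4)
```

```text
(array([415.1, 201.9, 169.5]), np.float64(1.6)) (array([432.3, -67.8,  94.1]), np.float64(1.3))
shift [-38.19 -30.53   0.43] roll 14.55 J6 -0.07 t 0.2 F [-0.6 -0.3  0.2] gap 93.8
```

```bash
python3 -m creep '[[1,[-3,-2.4,0],1.2],[1,[-6.5,-5.2,0],2.5],[1,[-10.5,-8.4,0.1],3.8],[1,[-14.5,-11.6,0.1],5.2],[1,[-18.5,-14.8,0.2],6.6],[1,[-22.5,-18,0.2],8],[1,[-26.5,-21.2,0.3],9.5],[1,[-30.5,-24.4,0.3],11],[1,[-34,-27.2,0.4],12.5],[1,[-36.5,-29.2,0.4],13.8],[1,[-38.2,-30.5,0.4],14.55],[1,[-38.2,-30.5,0.4],14.55]]' 20
python3 - <<'E'
from h import *
import cv2
to(449.3,61.4,92,82.4)
cv2.imwrite("pics/w1.png",manip.camera("wrist")[:,:,::-1])
E
```

```text
clock: 1.4
eef_pos: [450.2, 59.8, 215.2]
eef_rot: [-3.141, 0.0, 1.433]
wrist_force: [-0.5, 0.4, 0.4]
finger_gap: 93.9
finger_force: 0.0
shift [ 0.14 -0.11 12.82] roll -0.05 J6 0.19 t 1.4 F [-0.5  0.4  0.4] gap 93.9
```

View pics/w1.png

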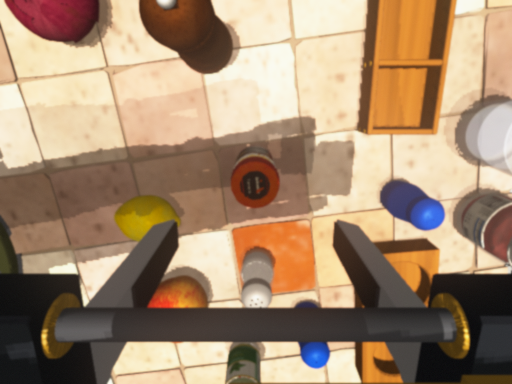

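The wrist picture shows the jar cap at (255,184), salt top at (257,293) and the rack's near end corners at about (363,132) and (438,134). I'll check these against the top camera.

Run:
```python
from h import *
print("jar",atz("wrist",(255.5,184),106,1),"salt",atz("wrist",(257,293),90,1),"rack",atz("wrist",(364,132),38,1),atz("wrist",(438.5,134),38,1),"partition mid",atz("wrist",(409,62),38,1),"mill",atz("wrist",(168,2),170,1))
```

```text
jar [451.   66.8 106. ] salt [436.3 -53.9  90. ] rack [570.5  90.1  38. ] [648.9  77.4  38. ] partition mid [618.2 153.7  38. ] mill [416.9 200.2 170. ]
```

```bash
python3 -m creep '[[1,[0.1,-0.1,3],0],[1,[0.1,-0.1,6.5],0],[1,[0.1,-0.1,9.5],0],[1,[0.1,-0.1,12],0],[1,[0.1,-0.1,12.8],0],[1,[0.1,-0.1,12.8],0],[-0.4,[0.1,-0.1,12.8],0],[-0.4,[0.1,-0.1,12.8],0],[-0.4,[0.1,-0.1,12.8],0],[-0.4,[0.1,-0.1,12.8],0],[-0.4,[0.1,-0.1,12.8],0]]' 20
```

```text
clock: 2.55
eef_pos: [448.8, 62.8, 87.7]
eef_rot: [3.141, -0.0, 1.438]
wrist_force: [0.2, 0.2, -0.8]
finger_gap: 57.0
finger_force: 0.0
```

```bash
python3 -m creep '[[-0.4,[0,0,0],0],[-0.4,[0,0,0],0],[-0.4,[0,0,0],0],[-0.4,[0,0,0],0],[-0.4,[0,0,0],0]]' 20
python3 - <<'E'
from h import *
to(449.3,61.4,240,82.4)
E
```

```text
clock: 3.05
eef_pos: [448.8, 62.9, 87.5]
eef_rot: [3.141, -0.0, 1.438]
wrist_force: [0.3, 0.4, -0.2]
finger_gap: 44.3
finger_force: 20.0
shift [ -0.14   0.07 -14.75] roll -0.0 J6 0.19 t 3.0 F [ 0.3  0.4 -0.2] gap 44.3
```

```bash
python3 -m creep '[[-0.4,[0,0,-1],0],[-0.4,[0,0,-3],0],[-0.4,[0,0,-6],0],[-0.4,[0,0,-9.5],0],[-0.4,[0,0,-12],0],[-0.4,[0,0,-13],0],[-0.4,[0,0,-13],0]]'
python3 - <<'E'
from h import *
to(628.8,251.9,225,82.4)
E
```

```text
clock: 3.75
eef_pos: [449.0, 62.9, 218.4]
eef_rot: [3.14, -0.0, 1.438]
wrist_force: [-0.5, -0.6, -2.6]
finger_gap: 44.2
finger_force: 20.0
shift [21.12 15.32 -0.13] roll -0.0 J6 0.19 t 3.8 F [-0.5 -0.6 -2.6] gap 44.2
```

```bash
python3 -m creep '[[-0.4,[1,0.7,0],0],[-0.4,[3,2.2,0],0],[-0.4,[6,4.4,0],0],[-0.4,[9,6.5,0],0],[-0.4,[12,8.7,0],0],[-0.4,[15,10.9,0],0],[-0.4,[18,13.1,0],0],[-0.4,[20,14.6,0],0],[-0.4,[21.1,15.3,0],0],[-0.4,[21.1,15.3,0],0],[-0.4,[21.1,15.3,0],0],[-0.4,[21.1,15.3,0],0]]'
python3 - <<'E'
from h import *
import cv2
to(628.8,251.9,101,82.4)
im=manip.camera("wrist")[:,:,::-1]
print(manip.camera_params("wrist"))
cv2.imwrite("pics/w2.png",im)
E
```

```text
clock: 4.95
eef_pos: [627.9, 251.4, 216.9]
eef_rot: [-3.141, 0.0, 1.438]
wrist_force: [0.1, -0.4, 0.1]
finger_gap: 43.9
finger_force: 20.0
shift [ 0.07  0.09 12.09] roll -0.0 J6 0.46 t 5.0 F [ 0.1 -0.4  0.1] gap 43.9
{'fovy': 62.003911669935896, 'cx': 255.21729338216755, 'cy': 188.7869111590561, 'origin': array([638.45130931, 329.12445832, 382.88907012]), 'attitude': array([ 2.86793486e+00, -1.09547086e-03, -1.33289235e-01])}
```

View pics/w2.png

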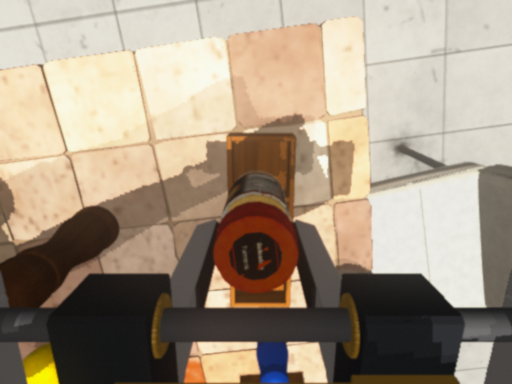

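The jar is held over the bay. The far rack corners show at (229,134) and (296,134).

Run:
```python
from h import *
a,b=atz("wrist",(228.5,133.5),38,1),atz("wrist",(296,133.5),38,1)
print(a,b,"end centre",(a+b)/2, "expected", 619.7+.132*106.5,183.5+.991*106.5)
```

```text
[605.8 297.8  38. ] [677.3 288.2  38. ] end centre [641.55 293.    38.  ] expected 633.758 289.0415
```

Run:
```python
from h import *
import cv2
s=manip.read_state(); print(s["eef_pos"]); print("held cap",atz("wrist",(256.5,255),s["eef_pos"][2]+5+14,1))
t,c=manip.camera("top")[:,:,::-1],manip.camera("scene")[:,:,::-1]
f=lambda i,x,y,w,h,W,H:cv2.convertScaleAbs(cv2.resize(i[y:y+h,x:x+w],(W,H),interpolation=cv2.INTER_CUBIC),alpha=1.5)
cv2.imwrite("pics/z2.png",np.vstack([f(t,90,120,133,50,800,300),np.hstack([f(t,235,122,100,75,400,300),f(c,265,160,100,75,400,300)])]))
```

```text
[628.01743364 251.29037564 217.30140555]
held cap [629.2 253.7 236.3]
```

View pics/z2.png

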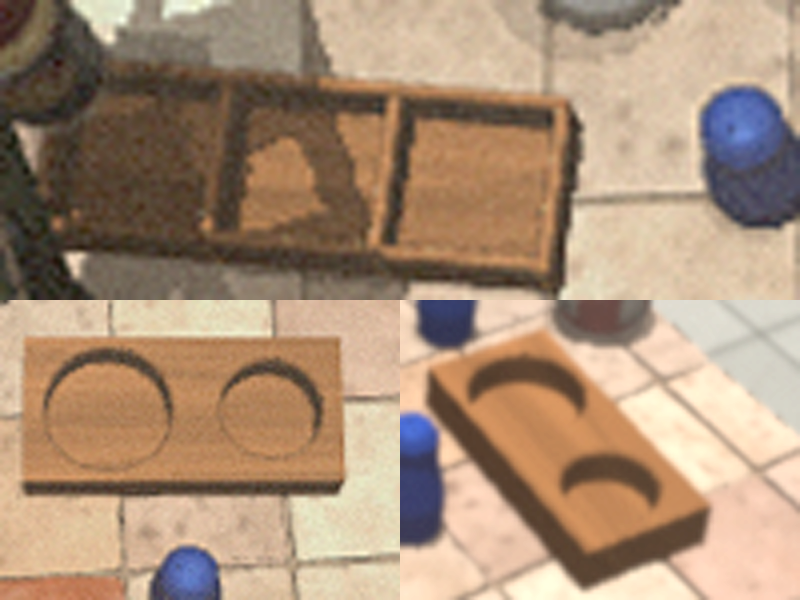

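Run:
```python
from h import *
g=lambda x,y:atz("top",(x/6.015+90-.4,y/6.0+120-.4),38,1)
print("near end",g(572,100),g(550,268),"P2",g(393,97),g(378,246),"P1",g(227,82),g(210,230))
k=lambda x,y:atz("top",((x)/4+235-.4,(y-300)/4+122-.4),34,1)
c=[k(*p) for p in((24,338),(341,338),(343,482),(24,482))]; print(c,np.mean(c,0),"wells",k(108,410),k(271,410))
q=lambda x,y:atz("scene",((x-400)/4+265-.4,(y-300)/4+160-.4),34,1)
c=[q(*p) for p in((428,373),(545,330),(708,510),(585,557))]; print(c,np.mean(c,0),"wells",q(527,400),q(611,495))
```

```text
near end [644.9  75.7  38. ] [573.9  85.6  38. ] P2 [649.6 148.7  38. ] [586.4 154.8  38. ] P1 [659.2 216.6  38. ] [596.3 222.6  38. ]
[array([653.3, -61.9,  34. ]), array([ 644.2, -257.5,   34. ]), array([ 552.2, -251.4,   34. ]), array([561.2, -58.1,  34. ])] [ 602.725 -157.225   34.   ] wells [ 604.5 -111.4   34. ] [ 599.8 -211.    34. ]
[array([559.7, -61.7,  34. ]), array([654.5, -62.5,  34. ]), array([ 641., -259.,   34.]), array([ 550.6, -254.3,   34. ])] [ 601.45  -159.375   34.   ] wells [ 602.  -117.4   34. ] [ 596.5 -218.3   34. ]
```

Run:
```python
from h import *
to(633.5,254,102.5,81.7)
```

```text
shift [ 0.33  0.49 12.02] roll 0.13 J6 0.46 t 5.1 F [-0.   0.1 -1.5] gap 44.0
```

```bash
python3 -m creep '[[-0.4,[0.3,0.5,0],0.1],[-0.4,[0.3,0.5,2],0.1],[-0.4,[0.3,0.5,5],0.1],[-0.4,[0.3,0.5,8],0.1],[-0.4,[0.3,0.5,10],0.1],[-0.4,[0.3,0.5,11],0.1],[-0.4,[0.3,0.5,11.6],0.1],[-0.4,[0.3,0.5,11.9],0.1],[-0.4,[0.3,0.5,12],0.1],[-0.4,[0.3,0.5,12],0.1]]'
```

```text
clock: 6.1
eef_pos: [634.0, 254.2, 98.3]
eef_rot: [3.14, -0.001, 1.429]
wrist_force: [0.3, -0.2, -0.6]
finger_gap: 44.4
finger_force: 20.0
```

```bash
python3 -m creep '[[-0.4,[0,0,0.1],0],[-0.4,[0,0,0.15],0],[0.4,[0,0,0.15],0],[0.4,[0,0,0.15],0],[0.4,[0,0,0.15],0],[0.4,[0,0,0.15],0],[0.4,[0,0,-1],0],[0.4,[0,0,-3],0],[0.4,[0,0,-6],0],[0.4,[0,0,-9],0],[0.4,[0,0,-12],0],[0.4,[0,0,-12],0]]'
python3 - <<'E'
from h import *
import cv2
to(396.7,-203.6,220,81.7)
cv2.imwrite("pics/w3.png",manip.camera("wrist")[:,:,::-1])
E
```

```text
clock: 7.3
eef_pos: [634.9, 254.5, 223.4]
eef_rot: [3.134, -0.004, 1.429]
wrist_force: [-0.3, 0.0, 0.5]
finger_gap: 65.7
finger_force: 0.0
shift [-48.71 -17.13   0.54] roll 0.04 J6 0.47 t 7.3 F [-0.3  0.   0.5] gap 65.7
```

View pics/w3.png

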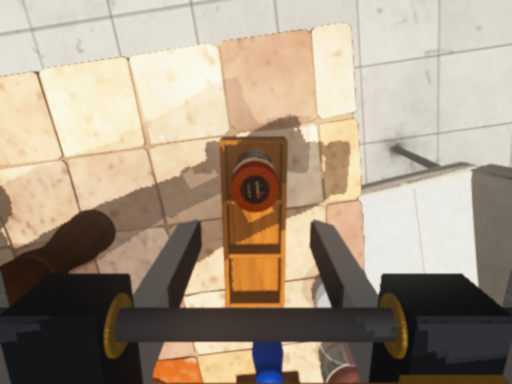

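Jar 1 stands in the far bay at (255,185). Next is jar 2.

```bash
python3 -m creep '[[0.6,[-3,-1.1,0],0],[0.6,[-7,-2.5,0],0],[0.6,[-11.5,-4.1,0],0],[0.6,[-16,-5.6,0],0],[0.6,[-20.5,-7.2,0],0],[0.6,[-25,-8.8,0],0],[0.6,[-29.5,-10.4,0],0],[0.6,[-34,-12,0],0],[0.6,[-38.5,-13.5,0],0],[0.6,[-43,-15.1,0],0],[0.6,[-46.5,-16.4,0],0],[0.6,[-48.7,-17.1,0],0]]'
python3 - <<'E'
from h import *
to(396.7,-203.6,92,81.7)
E
```

```text
clock: 8.55
eef_pos: [394.0, -205.6, 216.9]
eef_rot: [-3.141, -0.0, 1.428]
wrist_force: [-0.4, 0.7, 0.1]
finger_gap: 74.9
finger_force: 0.0
shift [ 0.24  0.25 12.99] roll 0.02 J6 -0.42 t 8.6 F [-0.4  0.7  0.1] gap 74.9
```

```bash
python3 -m creep '[[0.6,[0.2,0.2,3],0],[0.6,[0.2,0.2,6.5],0],[0.6,[0.2,0.2,9.5],0],[0.6,[0.2,0.2,12],0],[0.6,[0.2,0.2,13],0],[0.6,[0.2,0.2,13],0],[-0.4,[0.2,0.2,13],0],[-0.4,[0.2,0.2,13],0],[-0.4,[0.2,0.2,13],0],[-0.4,[0.2,0.2,13],0],[-0.4,[0.2,0.2,13],0],[-0.4,[0.2,0.2,13],0]]' 20
python3 -m creep '[[-0.4,[0,0,0],0],[-0.4,[0,0,0],0],[-0.4,[0,0,0],0]]'
```

```text
clock: 9.75
eef_pos: [398.1, -202.4, 87.9]
eef_rot: [3.141, 0.0, 1.429]
wrist_force: [-1.6, 1.2, 5.5]
finger_gap: 43.8
finger_force: 20.0
clock: 10.05
eef_pos: [398.2, -202.4, 87.9]
eef_rot: [3.141, 0.0, 1.429]
wrist_force: [-2.0, 1.0, 5.8]
finger_gap: 44.1
finger_force: 20.0
```

```bash
python3 -m creep '[[-0.4,[0,0,-1],0],[-0.4,[0,0,-3],0],[-0.4,[0,0,-6],0],[-0.4,[0,0,-9.5],0],[-0.4,[0,0,-12.5],0],[-0.4,[0,0,-13.5],0],[-0.4,[0,0,-13.5],0],[-0.4,[0,0,-13.5],0]]'
python3 - <<'E'
from h import *
to(624,186.2,228,81.7)
E
```

```text
clock: 10.85
eef_pos: [397.5, -202.0, 221.1]
eef_rot: [-3.14, -0.001, 1.429]
wrist_force: [-0.4, 0.1, -1.8]
finger_gap: 44.0
finger_force: 20.0
shift [41.63 16.95 -0.19] roll 0.04 J6 -0.41 t 10.8 F [-0.4  0.1 -1.8] gap 44.0
```

```bash
python3 -m creep '[[-0.4,[2,0.8,-0.1],0],[-0.4,[5,2,-0.2],0],[-0.4,[9,3.7,-0.2],0],[-0.4,[13,5.3,-0.2],0],[-0.4,[17,6.9,-0.2],0],[-0.4,[21,8.6,-0.2],0],[-0.4,[25,10.2,-0.2],0],[-0.4,[29,11.8,-0.2],0],[-0.4,[33,13.4,-0.2],0],[-0.4,[37,15,-0.2],0],[-0.4,[40,16.3,-0.2],0],[-0.4,[41.6,16.9,-0.2],0]]';python3 -m creep '[[-0.4,[0,0,0],0],[-0.4,[0,0,0],0],[-0.4,[0,0,0],0]]'
python3 - <<'E'
from h import *
to(624,186.2,102.5,81.7)
E
```

```text
clock: 12.05
eef_pos: [624.1, 188.0, 221.3]
eef_rot: [-3.138, 0.001, 1.431]
wrist_force: [-1.0, -0.8, -1.9]
finger_gap: 44.0
finger_force: 20.0
clock: 12.35
eef_pos: [623.6, 184.8, 223.7]
eef_rot: [-3.141, 0.001, 1.429]
wrist_force: [-0.0, 0.1, -1.2]
finger_gap: 44.2
finger_force: 20.0
shift [ 0.15  0.04 12.62] roll 0.03 J6 0.37 t 12.3 F [-0.   0.1 -1.2] gap 44.2
```

```bash
python3 -m creep '[[-0.4,[0.1,0,1],0],[-0.4,[0.1,0,3],0],[-0.4,[0.1,0,6],0],[-0.4,[0.1,0,9],0],[-0.4,[0.1,0,11],0],[-0.4,[0.1,0,12],0],[-0.4,[0.1,0,12.4],0],[-0.4,[0.1,0,12.6],0],[-0.4,[0.1,0,12.6],0],[-0.4,[0.1,0,12.6],0]]'
```

```text
clock: 13.35
eef_pos: [624.4, 186.8, 99.4]
eef_rot: [3.14, -0.001, 1.429]
wrist_force: [0.3, -0.3, -1.1]
finger_gap: 44.2
finger_force: 20.0
```

```bash
python3 -m creep '[[-0.4,[0,0,0.1],0],[-0.4,[0,0,0.25],0],[0.4,[0,0,0.25],0],[0.4,[0,0,0.25],0],[0.4,[0,0,0.25],0],[0.4,[0,0,0.25],0],[0.5,[0,0,-1],0],[0.5,[0,0,-3],0],[0.5,[0,0,-6],0],[0.5,[0,0,-9],0],[0.5,[0,0,-12],0],[0.5,[0,0,-12.4],0]]'; python3 -m creep '[[0.5,[0,0,0],0],[0.5,[0,0,0],0]]'
python3 - <<'E'
from h import *
to(482,-362.7,225,81.7)
E
```

```text
clock: 14.55
eef_pos: [625.1, 187.0, 227.7]
eef_rot: [3.135, -0.003, 1.429]
wrist_force: [0.1, -0.5, -0.2]
finger_gap: 70.5
finger_force: 0.0
clock: 14.75
eef_pos: [623.7, 186.6, 221.4]
eef_rot: [-3.14, 0.001, 1.429]
wrist_force: [-0.1, -0.2, -0.6]
finger_gap: 70.5
finger_force: 0.0
shift [-56.38  -6.28   0.18] roll 0.04 J6 0.38 t 14.8 F [-0.1 -0.2 -0.6] gap 70.5
```

```bash
python3 -m creep '[[0.5,[-3,-0.3,0],0],[0.5,[-7.5,-0.8,0],0],[0.5,[-12,-1.3,0],0],[0.5,[-17,-1.9,0],0],[0.5,[-22,-2.4,0],0],[0.5,[-27,-3,0],0],[0.5,[-32,-3.6,0],0],[0.5,[-37,-4.1,0],0],[0.5,[-42,-4.7,0],0],[0.5,[-47,-5.2,0],0],[0.5,[-52,-5.8,0.1],0],[0.5,[-55,-6.1,0.2],0]]'; python3 -m creep '[[0.5,[-1.4,-0.2,0],0],[0.5,[-1.4,-0.2,0],0],[0.5,[-1.4,-0.2,0],0],[0.5,[-1.4,-0.2,0],0]]'
python3 - <<'E'
from h import *
import cv2
to(482,-362.7,92,81.7)
cv2.imwrite("pics/w4.png",manip.camera("wrist")[:,:,::-1])
E
```

```text
clock: 15.95
eef_pos: [484.5, -351.8, 219.0]
eef_rot: [-3.14, -0.001, 1.428]
wrist_force: [-0.1, 0.0, 0.5]
finger_gap: 70.8
finger_force: 0.0
clock: 16.35
eef_pos: [482.8, -361.2, 220.4]
eef_rot: [-3.142, -0.0, 1.431]
wrist_force: [-0.2, 0.2, -0.6]
finger_gap: 70.6
finger_force: 0.0
shift [-0.16 -0.06 13.34] roll 0.06 J6 -0.56 t 16.4 F [-0.2  0.2 -0.6] gap 70.6
```

View pics/w4.png

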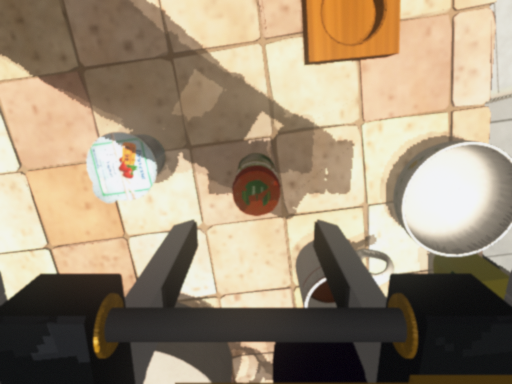

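Jar 3's cap is at (256,190), between the open fingers and clear of the mug at (325,270).

```bash
python3 -m creep '[[0.5,[-0.1,0,3],0],[0.5,[-0.1,0,6.5],0],[0.5,[-0.1,0,9.5],0],[0.5,[-0.1,0,12],0],[0.5,[-0.1,0,13.2],0],[0.5,[-0.1,0,13.3],0],[-0.4,[-0.1,0,13.3],0],[-0.4,[-0.1,0,13.3],0],[-0.4,[-0.1,0,13.3],0],[-0.4,[-0.1,0,13.3],0],[-0.4,[-0.1,0,13.3],0],[-0.4,[-0.1,0,13.3],0]]' 20
python3 -m creep '[[-0.4,[0,0,0],0],[-0.4,[0,0,-1],0],[-0.4,[0,0,-3],0],[-0.4,[0,0,-6],0],[-0.4,[0,0,-9.5],0],[-0.4,[0,0,-12.5],0],[-0.4,[0,0,-13.5],0],[-0.4,[0,0,-13.5],0],[-0.4,[0,0,-13.5],0]]'
python3 - <<'E'
from h import *
to(614,118,228,81.7)
E
```

```text
clock: 17.6
eef_pos: [482.4, -364.0, 88.3]
eef_rot: [3.14, 0.001, 1.429]
wrist_force: [0.8, -0.3, 6.1]
finger_gap: 43.8
finger_force: 20.0
clock: 18.5
eef_pos: [481.7, -363.4, 220.8]
eef_rot: [-3.14, -0.001, 1.429]
wrist_force: [-0.4, -0.3, -2.3]
finger_gap: 44.2
finger_force: 20.0
shift [49.53  6.31 -0.17] roll 0.04 J6 -0.57 t 18.5 F [-0.4 -0.3 -2.3] gap 44.2
```

```bash
python3 -m creep '[[-0.4,[2,0.25,-0.2],0],[-0.4,[5.5,0.7,-0.2],0],[-0.4,[10,1.3,-0.2],0],[-0.4,[14.5,1.9,-0.2],0],[-0.4,[19,2.4,-0.2],0],[-0.4,[23.5,3,-0.2],0],[-0.4,[28,3.6,-0.2],0],[-0.4,[32.5,4.1,-0.2],0],[-0.4,[37,4.7,-0.2],0],[-0.4,[41.5,5.3,-0.2],0],[-0.4,[45.5,5.8,-0.2],0],[-0.4,[48,6.1,-0.2],0]]';python3 -m creep '[[-0.4,[1.5,0.2,0],0],[-0.4,[1.5,0.2,0],0],[-0.4,[1.5,0.2,0],0],[-0.4,[1.5,0.2,0],0]]'
python3 - <<'E'
from h import *
to(614,118,102.5,81.7)
E
```

```text
clock: 19.7
eef_pos: [609.8, 105.6, 222.1]
eef_rot: [-3.138, 0.001, 1.431]
wrist_force: [-0.3, -0.3, -1.0]
finger_gap: 44.2
finger_force: 20.0
clock: 20.1
eef_pos: [614.1, 116.0, 224.3]
eef_rot: [-3.141, 0.0, 1.428]
wrist_force: [-0.3, -0.5, -0.1]
finger_gap: 44.0
finger_force: 20.0
shift [ 0.2  -0.03 12.68] roll 0.02 J6 0.27 t 20.1 F [-0.3 -0.5 -0.1] gap 44.0
```

```bash
python3 -m creep '[[-0.4,[0.1,0,1],0],[-0.4,[0.1,0,3],0],[-0.4,[0.1,0,6],0],[-0.4,[0.1,0,9],0],[-0.4,[0.1,0,11],0],[-0.4,[0.1,0,12],0],[-0.4,[0.1,0,12.4],0],[-0.4,[0.1,0,12.65],0],[-0.4,[0.1,0,12.7],0],[-0.4,[0.1,0,12.7],0]]'
```

```text
clock: 21.1
eef_pos: [614.7, 118.5, 98.3]
eef_rot: [3.14, -0.0, 1.429]
wrist_force: [0.3, -0.0, -1.4]
finger_gap: 43.8
finger_force: 20.0
```

```bash
python3 -m creep '[[-0.4,[0,0,0.1],0],[-0.4,[0,0,0.15],0],[0.4,[0,0,0.15],0],[0.4,[0,0,0.15],0],[0.4,[0,0,0.15],0],[0.4,[0,0,0.15],0],[0.5,[0,0,-1],0],[0.5,[0,0,-3],0],[0.5,[0,0,-6],0],[0.5,[0,0,-9],0],[0.5,[0,0,-12],0],[0.5,[0,0,-12.4],0]]'; python3 -m creep '[[1,[0,0,-3],0],[1,[0,0,-5],0],[1,[0,0,-5],0]]'
python3 - <<'E'
from h import *
import cv2
to(414,203,275,85)
cv2.imwrite("pics/t2.png",cv2.convertScaleAbs(cv2.resize(manip.camera("top")[60:260,80:346,::-1],(798,600),interpolation=cv2.INTER_CUBIC),alpha=1.5))
E
```

```text
clock: 22.3
eef_pos: [615.4, 118.6, 226.5]
eef_rot: [3.135, -0.002, 1.429]
wrist_force: [-0.8, -0.5, -0.1]
finger_gap: 70.5
finger_force: 0.0
clock: 22.6
eef_pos: [614.9, 118.5, 274.3]
eef_rot: [3.137, -0.001, 1.429]
wrist_force: [0.4, -0.9, 0.0]
finger_gap: 90.9
finger_force: 0.0
shift [  5.53 -21.08   0.34] roll -0.62 J6 0.27 t 22.6 F [ 0.4 -0.9  0. ] gap 90.9
```

View pics/t2.png

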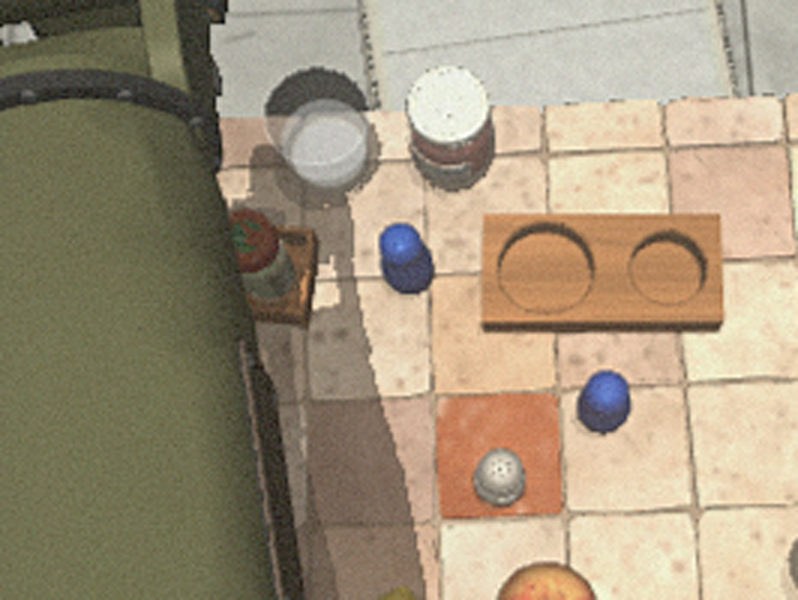

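Jar 3 is upright in the near bay at (255,250), and the rest of the rack is hidden by the arm. Now the mill.

```bash
python3 -m creep '[[1,[0.8,-3,0],0],[1,[1.8,-7,0],-0.2],[1,[2.9,-11,0],-0.4],[1,[4,-15,0],-0.5],[1,[4.9,-18.5,0.2],-0.6],[1,[5.5,-21,0.2],-0.6],[1,[5.5,-21,0.2],-0.6],[1,[5.5,-21,0.2],-0.6],[1,[5.5,-21,0.2],-0.6]]'
python3 - <<'E'
from h import *
import cv2
to(414,203,140,85)
cv2.imwrite("pics/w5.png",manip.camera("wrist")[:,:,::-1])
E
```

```text
clock: 23.55
eef_pos: [414.7, 202.1, 268.8]
eef_rot: [-3.141, 0.001, 1.481]
wrist_force: [-0.0, 0.2, 1.0]
finger_gap: 93.9
finger_force: 0.0
shift [ 0.09 -0.06 13.38] roll -0.03 J6 0.46 t 23.6 F [-0.   0.2  1. ] gap 93.9
```

View pics/w5.png

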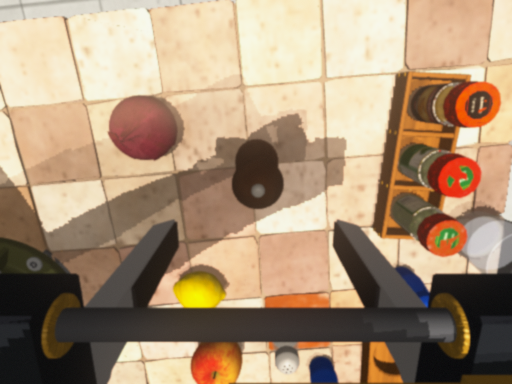

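All three jars stand in their bays, and the mill button at (257,190) is centred between the fingers. I'll grasp the head.

```bash
python3 -m creep '[[1,[0.1,-0.05,3],0],[1,[0.1,-0.05,6.5],0],[1,[0.1,-0.05,9.5],0],[1,[0.1,-0.05,12],0],[1,[0.1,-0.05,13.2],0],[1,[0.1,-0.05,13.4],0],[-0.3,[0.1,-0.05,13.4],0],[-0.3,[0.1,-0.05,13.4],0],[-0.3,[0.1,-0.05,13.4],0],[-0.3,[0.1,-0.05,13.4],0],[-0.3,[0.1,-0.05,13.4],0],[-0.3,[0.1,-0.05,13.4],0]]' 25
python3 -m creep '[[-0.3,[0,0,0],0],[-0.3,[0,0,0],0],[-0.3,[0,0,0],0]]'
python3 - <<'E'
from h import *
to(414,203,290,85)
E
```

```text
clock: 24.8
eef_pos: [413.8, 203.6, 135.6]
eef_rot: [3.141, -0.0, 1.482]
wrist_force: [0.4, -0.5, -0.2]
finger_gap: 49.6
finger_force: 0.1
clock: 25.1
eef_pos: [413.9, 203.6, 135.6]
eef_rot: [3.141, -0.0, 1.482]
wrist_force: [0.6, -0.6, 2.5]
finger_gap: 47.4
finger_force: 25.0
shift [ -0.05   0.02 -14.94] roll -0.02 J6 0.47 t 25.1 F [ 0.6 -0.6  2.5] gap 47.4
```

```bash
python3 -m creep '[[-0.3,[0,0,-1],0],[-0.3,[0,0,-3],0],[-0.3,[0,0,-6],0],[-0.3,[0,0,-9],0],[-0.3,[0,0,-12],0],[-0.3,[0,0,-13.5],0],[-0.3,[0,0,-14],0],[-0.3,[0,0,-14],0]]'
python3 - <<'E'
from h import *
to(604,-112,280,87.4)
E
```

```text
clock: 25.9
eef_pos: [413.7, 203.5, 275.6]
eef_rot: [3.141, -0.0, 1.482]
wrist_force: [-0.3, -0.3, -1.8]
finger_gap: 47.2
finger_force: 25.0
shift [-29.73  21.76   0.06] roll -0.5 J6 0.47 t 25.9 F [-0.3 -0.3 -1.8] gap 47.2
```

```bash
python3 -m creep '[[-0.3,[-1.5,1.1,0],0],[-0.3,[-4,2.9,0],0],[-0.3,[-7,5.1,0],-0.1],[-0.3,[-10,7.3,0],-0.2],[-0.3,[-13,9.5,0],-0.3],[-0.3,[-16,11.7,0],-0.4],[-0.3,[-19,13.9,0],-0.5],[-0.3,[-22,16.1,0],-0.5],[-0.3,[-25,18.3,0],-0.5],[-0.3,[-27.5,20.1,0],-0.5],[-0.3,[-29,21.2,0],-0.5],[-0.3,[-29.7,21.7,0],-0.5]]';python3 -m creep '[[-0.3,[0,0,0],0],[-0.3,[0,0,0],0],[-0.3,[0,0,0],0]]'
python3 - <<'E'
from h import *
import cv2
to(604,-112,149.5,87.4)
cv2.imwrite("pics/w6.png",manip.camera("wrist")[:,:,::-1])
E
```

```text
clock: 27.1
eef_pos: [603.6, -112.9, 273.4]
eef_rot: [-3.139, -0.001, 1.524]
wrist_force: [-0.7, 0.6, -2.6]
finger_gap: 47.0
finger_force: 25.0
clock: 27.4
eef_pos: [603.2, -110.7, 275.5]
eef_rot: [-3.142, -0.0, 1.526]
wrist_force: [0.0, 0.9, -3.1]
finger_gap: 47.6
finger_force: 25.0
shift [-0.13  0.09 13.1 ] roll 0.01 J6 -0.2 t 27.4 F [ 0.   0.9 -3.1] gap 47.6
```

View pics/w6.png

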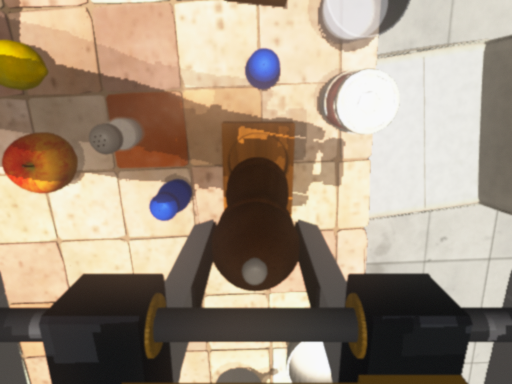

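The mill hangs over the stand's wide well and appears centred on the block, which spans columns 222–293. Lowering it.

```bash
python3 -m creep '[[-0.3,[-0.1,0.1,1],0],[-0.3,[-0.1,0.1,3],0],[-0.3,[-0.1,0.1,6],0],[-0.3,[-0.1,0.1,9],0],[-0.3,[-0.1,0.1,11],0],[-0.3,[-0.1,0.1,12.2],0],[-0.3,[-0.1,0.1,12.8],0],[-0.3,[-0.1,0.1,13.1],0],[-0.3,[-0.1,0.1,13.1],0],[-0.3,[-0.1,0.1,13.1],0]]'
```

```text
clock: 28.45
eef_pos: [604.8, -112.7, 145.3]
eef_rot: [3.14, 0.0, 1.525]
wrist_force: [0.0, 0.3, -1.9]
finger_gap: 47.0
finger_force: 25.0
```

```bash
python3 -m creep '[[-0.3,[0,0,0.1],0],[-0.3,[0,0,0.18],0],[-0.3,[0,0,0.18],0],[0.5,[0,0,0.18],0],[0.5,[0,0,0.18],0],[0.5,[0,0,0.18],0],[0.5,[0,0,0.18],0],[0.6,[0,0,-1],0],[0.6,[0,0,-3],0],[0.6,[0,0,-6],0],[0.6,[0,0,-9],0],[0.6,[0,0,-11],0]]'; python3 -m creep '[[0.5,[0,0,0],0],[0.5,[0,0,0],0]]'
python3 - <<'E'
from h import *
to(431.5,-67.5,258,87.4)
E
```

```text
clock: 29.65
eef_pos: [604.7, -112.7, 257.8]
eef_rot: [3.139, 0.001, 1.525]
wrist_force: [-0.9, 0.1, 0.0]
finger_gap: 75.2
finger_force: 0.0
clock: 29.85
eef_pos: [604.3, -112.6, 254.3]
eef_rot: [3.142, 0.0, 1.525]
wrist_force: [0.8, 0.3, -1.4]
finger_gap: 71.0
finger_force: 0.0
shift [  3.72 -17.47   0.13] roll -0.0 J6 -0.2 t 29.9 F [ 0.8  0.3 -1.4] gap 71.0
```

```bash
python3 -m creep '[[0.4,[0.7,-3,0],0],[0.4,[1.5,-7,0],0],[0.4,[2.3,-11,0],0],[0.4,[3.2,-15,0],0],[0.4,[3.7,-17.5,2],0],[0.4,[3.7,-17.5,4],0],[0.4,[3.7,-17.5,4],0],[0.4,[3.7,-17.5,4],0],[0.4,[3.7,-17.5,4],0]]'
python3 - <<'E'
from h import *
import cv2
print("apple",atz("top",(410,412),35), "edge",atz("top",(410,387),35))
to(431.5,-67.5,60,87.4)
cv2.imwrite("pics/w7.png",manip.camera("wrist")[:,:,::-1])
E
```

```text
clock: 30.75
eef_pos: [431.8, -67.9, 214.9]
eef_rot: [3.141, 0.0, 1.525]
wrist_force: [-0.6, -0.5, 0.7]
finger_gap: 65.8
finger_force: 0.0
apple [327.8 -98.4  35. ] edge [ 364.6 -100.3   35. ]
shift [ 0.04 -0.04 15.99] roll -0.0 J6 -0.19 t 30.8 F [-0.6 -0.5  0.7] gap 65.8
```

View pics/w7.png

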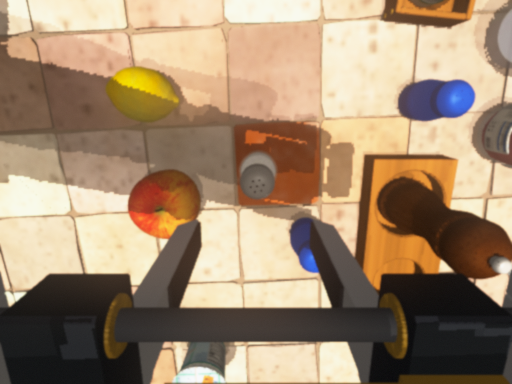

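The salt's top at (258,183) is centred, and the mill stands upright in the wide well. Descending on the salt.

```bash
python3 -m creep '[[0.4,[0,0,3],0],[0.4,[0,0,7],0],[0.4,[0,0,11],0],[0.4,[0,0,13.5],0],[0.4,[0,0,15.3],0],[0.4,[0,0,16],0],[0.4,[0,0,16],0],[-0.4,[0,0,16],0],[-0.4,[0,0,16],0],[-0.4,[0,0,16],0],[-0.4,[0,0,16],0],[-0.4,[0,0,16],0]]' 20; python3 -m creep '[[-0.4,[0,0,0],0],[-0.4,[0,0,0],0]]'
```

```text
clock: 32.0
eef_pos: [431.8, -67.8, 55.0]
eef_rot: [3.14, 0.0, 1.525]
wrist_force: [1.1, 0.4, 3.8]
finger_gap: 37.6
finger_force: 20.1
clock: 32.2
eef_pos: [431.8, -67.9, 55.0]
eef_rot: [3.14, 0.0, 1.525]
wrist_force: [0.1, -0.6, 5.9]
finger_gap: 38.2
finger_force: 20.2
```

Run:
```python
from h import *
import cv2
w=manip.camera("wrist")[100:325,106:406,::-1]; c=manip.camera("scene")[130:242,170:320,::-1]
f=lambda i:cv2.convertScaleAbs(cv2.resize(i,(400,300),interpolation=cv2.INTER_CUBIC),alpha=1.4)
cv2.imwrite("pics/s1.png",np.hstack([f(w),f(c)]))
```

```text
(no output)
```

View pics/s1.png

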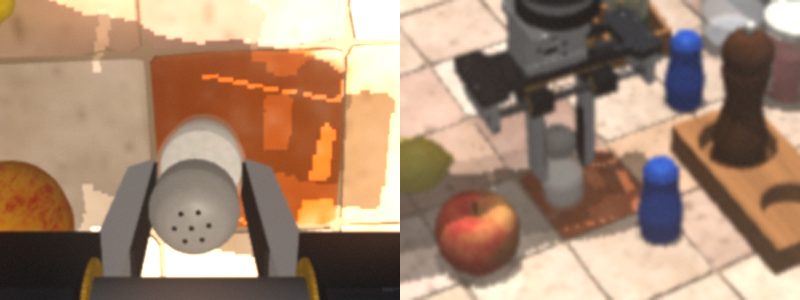

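Both views show the salt upright and centred between the pads, gripped at its waist. Lifting.

```bash
python3 -m creep '[[-0.4,[0,0,-0.5],0],[-0.4,[0,0,-2],0],[-0.4,[0,0,-5],0],[-0.4,[0,0,-8.5],0],[-0.4,[0,0,-12],0],[-0.4,[0,0,-14.5],0],[-0.4,[0,0,-15.5],0],[-0.4,[0,0,-15.5],0],[-0.4,[0,0,-15.5],0]]'
python3 - <<'E'
from h import *
to(599.5,-212,215,87.4)
E
```

```text
clock: 33.2
eef_pos: [430.8, -67.6, 208.1]
eef_rot: [-3.14, -0.0, 1.525]
wrist_force: [-0.1, 0.1, -0.7]
finger_gap: 37.9
finger_force: 19.7
shift [-13.66  17.51  -0.23] roll -0.0 J6 -0.19 t 33.2 F [-0.1  0.1 -0.7] gap 37.9
```

```bash
python3 -m creep '[[-0.4,[-1,1.3,0],0],[-0.4,[-2.7,3.5,0],0],[-0.4,[-4.7,6,0],0],[-0.4,[-6.7,8.6,0],0],[-0.4,[-8.7,11.2,0],0],[-0.4,[-10.7,13.7,0],0],[-0.4,[-12.5,16,0],0],[-0.4,[-13.6,17.5,0],0],[-0.4,[-13.7,17.5,0],0],[-0.4,[-13.7,17.5,0],0],[-0.4,[-13.7,17.5,0],0]]'
python3 - <<'E'
from h import *
import cv2
to(599.5,-212,70,87.4)
cv2.imwrite("pics/w8.png",manip.camera("wrist")[:,:,::-1])
E
```

```text
clock: 34.3
eef_pos: [599.3, -212.0, 208.7]
eef_rot: [-3.14, -0.0, 1.526]
wrist_force: [0.7, 0.2, -0.6]
finger_gap: 38.0
finger_force: 19.7
shift [-1.000e-02  4.000e-02  1.437e+01] roll 0.0 J6 -0.35 t 34.3 F [ 0.7  0.2 -0.6] gap 38.0
```

View pics/w8.png

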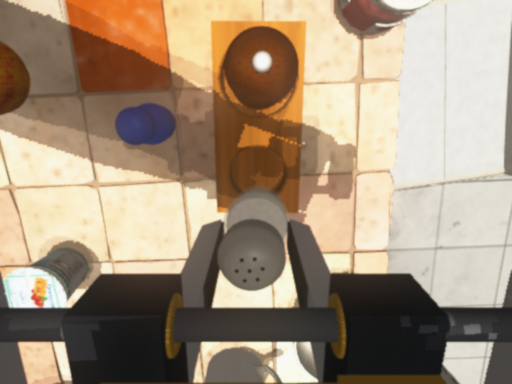

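The salt is still held upright, and the mill stands in its well at (262,62). The narrow well shows at about (258,171).

Run:
```python
from h import *
print(atz("wrist",(258,171),34,1),atz("wrist",(230,171),34,1),atz("wrist",(286,171),34,1))
to(600,-211.5,70,87.4)
```

```text
[ 602.9 -209.1   34. ] [ 572.4 -207.7   34. ] [ 633.4 -210.4   34. ]
shift [ 0.04  0.07 14.41] roll 0.0 J6 -0.35 t 34.4 F [-0.3  0.5 -1.3] gap 37.8
```

```bash
python3 -m creep '[[-0.4,[0,0,2],0],[-0.4,[0,0,5],0],[-0.4,[0,0,8.5],0],[-0.4,[0,0,11.5],0],[-0.4,[0,0,13.3],0],[-0.4,[0,0,14.1],0],[-0.4,[0,0,14.4],0],[-0.4,[0,0,14.4],0],[-0.4,[0,0,14.4],0]]'
```

```text
clock: 35.25
eef_pos: [600.4, -212.7, 66.7]
eef_rot: [3.14, 0.001, 1.525]
wrist_force: [0.3, -0.4, -1.2]
finger_gap: 38.1
finger_force: 19.7
```

```bash
python3 -m creep '[[-0.4,[0,0.1,0.15],0],[-0.4,[0,0.1,0.25],0],[-0.4,[0,0.1,0.35],0],[-0.4,[0,0.1,0.38],0],[-0.4,[0,0.1,0.38],0]]'
```

```text
clock: 35.75
eef_pos: [601.3, -212.9, 63.0]
eef_rot: [3.14, 0.001, 1.525]
wrist_force: [-2.2, -0.0, 8.7]
finger_gap: 37.9
finger_force: 20.1
```

Contact at the expected height (8.7 N). Releasing.

```bash
python3 -m creep '[[0,[0,0,0],0],[0.3,[0,0,0],0],[0.3,[0,0,0],0],[0.3,[0,0,0],0],[0.3,[0,0,0],0],[0.3,[0,0,-1],0],[0.3,[0,0,-3],0],[0.3,[0,0,-6],0],[0.3,[0,0,-10],0],[0.3,[0,0,-14],0],[0.3,[0,0,-18],0],[0.3,[0,0,-18],0]]'; python3 -m creep '[[0.3,[0,-4,0],0],[0.3,[0,-8,0],0],[0.3,[0,-12,0],0],[0.3,[0,-16,0],0],[0.3,[0,-20,0],0],[0.3,[0,-23,0],0],[0.3,[0,-23,0],0],[0.3,[0,-23,0],0],[0.3,[0,-23,0],0]]'
python3 - <<'E'
from h import *
import cv2
t=manip.camera("top")[115:215,85:335,::-1]; c=manip.camera("scene")[85:245,200:360,::-1]
f=lambda i,W,H:cv2.convertScaleAbs(cv2.resize(i,(W,H),interpolation=cv2.INTER_CUBIC),alpha=1.4)
cv2.imwrite("pics/fin.png",np.vstack([f(t,600,240),cv2.copyMakeBorder(f(c,360,360),0,0,0,240,cv2.BORDER_CONSTANT)]))
E
```

```text
clock: 36.95
eef_pos: [602.2, -213.1, 248.8]
eef_rot: [3.132, 0.003, 1.525]
wrist_force: [0.4, 0.3, -1.0]
finger_gap: 60.9
finger_force: 0.0
clock: 37.85
eef_pos: [371.8, -202.2, 241.7]
eef_rot: [3.141, 0.0, 1.526]
wrist_force: [0.1, 0.5, -0.6]
finger_gap: 61.1
finger_force: 0.0
```

View pics/fin.png

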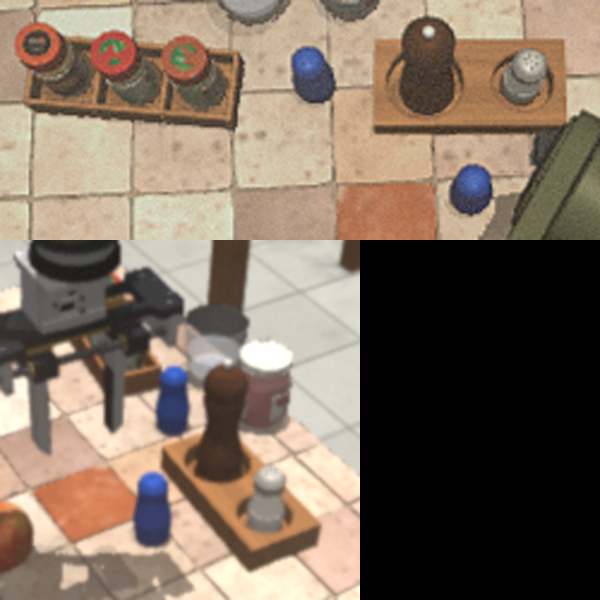

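The three jars at (40,45), (112,55) and (187,60) each stand in a bay. The mill at (428,65) and the salt at (525,75) stand upright in their wells, and the gripper is clear.

```bash
python3 -c "
from cell import manip
print(manip.sign_off())"
```

```text
the job is handed in; nothing more can be done
None
```

The job is handed in at about 38 s of the 118 s allowed: the final pictures show the three jars in the rack bays, the pepper mill in the wide well and the salt shaker in the narrow well, all upright with the gripper clear.

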